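# Snap the rim of a terminal box cover shut

### The job

Press the raised rim of the large terminal box's cover down, one side after another, until all four rim sections have clicked fully shut. Work with the fingertips only: do not lift, tip or carry the box, leave it about where it stands, and leave the other things on the bench undisturbed. Finish with the hand clear of everything.

Things in the scene. Friction and masses are not known exactly. Their poses are not given: they have to be found in the camera images.
- box: Loose grey box, 160 (x) x 120 (y) mm, 0.7-1.1 kg; origin at the centre of its underside, turned up to 0.8 rad. Off-white cover: fixed middle panel 114 x 74 mm, top 57 mm up; fixed grey corners 22 x 22 mm, top 58 mm; between them four rim sections, 22 mm wide, standing up to 8 mm too high. Two black glands stick out 18 mm from its back (+x) wall. Only friction holds it: press straight down.
- rim_front (a joint): Travel of the rim section on the box's front (-x) short side, m: 0 = raised (top 68 mm above bench), 0.008 = shut (top 60 mm, hard stop). Moves straight down only, independent of the others. A spring catch resists with up to about 6 N, most near 2 mm; past 4 mm it snaps shut and stays; released earlier it springs up.
- rim_front_pad (a point): Centre of the top face of that section (off-white, 22 mm wide, 73 mm long, along the box's y; three thin ribs in the middle); moves down with it. In the box frame at (-69, 0, 68) mm when raised.
- rim_back (a joint): Travel of the rim section on the box's back (+x, gland side) short side, m: 0 = raised (top 68 mm above bench), 0.008 = shut (top 60 mm, hard stop). Moves straight down only, independent of the others. A spring catch resists with up to about 6 N, most near 2 mm; past 4 mm it snaps shut and stays; released earlier it springs up.
- rim_back_pad (a point): Centre of the top face of that section (off-white, 22 mm wide, 73 mm long, along the box's y; three thin ribs in the middle); moves down with it. In the box frame at (69, 0, 68) mm when raised.
- rim_left (a joint): Travel of the rim section on the box's left (+y) long side, m: 0 = raised (top 68 mm above bench), 0.008 = shut (top 60 mm, hard stop). Moves straight down only, independent of the others. A spring catch resists with up to about 6 N, most near 2 mm; past 4 mm it snaps shut and stays; released earlier it springs up.
- rim_left_pad (a point): Centre of the top face of that section (off-white, 22 mm wide, 113 mm long, along the box's x; three thin ribs in the middle); moves down with it. In the box frame at (0, 49, 68) mm when raised.
- rim_right (a joint): Travel of the rim section on the box's right (-y) long side, m: 0 = raised (top 68 mm above bench), 0.008 = shut (top 60 mm, hard stop). Moves straight down only, independent of the others. A spring catch resists with up to about 6 N, most near 2 mm; past 4 mm it snaps shut and stays; released earlier it springs up.
- rim_right_pad (a point): Centre of the top face of that section (off-white, 22 mm wide, 113 mm long, along the box's x; three thin ribs in the middle); moves down with it. In the box frame at (0, -49, 68) mm when raised.
- roller: Bystander: upright aluminium guide roller, 34 mm diameter, 93 mm tall, with rubber collars and a 60 mm rubber foot; loose. Origin at the centre of its underside.
- core: Bystander: empty cardboard label core standing on end, 84 mm outside diameter, 60 mm tall; loose. Origin at the centre of its underside.
- small_box: Bystander: small terminal box already shut, 73 x 53 x 36 mm; loose. Origin at the centre of its underside.
- spanner: Bystander: steel spanner about 170 mm long lying flat along its own x; loose. Origin on its underside, near the middle.
- idler: Bystander: rubber-tyred idler wheel lying flat, 90 mm diameter, 40 mm tall with its stub; loose. Origin at the centre of its underside.
- bottle: Bystander: white plastic bottle with black cap, 60 mm diameter, 130 mm tall; loose. Origin at the centre of its underside.

How it is judged:
By the outcome, as a careful person would: the job done as asked, in the order asked, and still so for the second after the job is handed in, with the robot touching nothing.
It also fails if it takes over 45 s, if anything falls off the work surface, if the arm or the gripper's body presses on something with over 40 N, if the wrist force passes 120 N, or if a joint passes its speed limit or range.

### The arm

A 7-joint arm with a two-finger parallel gripper is mounted at the origin on the work surface. World frame = base frame: x ahead of the robot, y to its left, z up, the work surface at z = 0. Lengths are in m, angles in rad, forces in N, time in s.
With the tool pointing down it reaches from about 0.4 to 0.925 m from the base axis. Payload 4.1 kg.
Tool frame: the origin (TCP) lies on the centre line of the jaws, within the pads' length; the fingertips stand 14 mm ahead of it and the grasp point (between the pads) lies 5 mm behind it; z points along the fingers, x is the direction in which the jaws open and shut, and the axes are right-handed (so a half turn about z gives the same grasp; the last joint's range is limited). The gripper opens to 85 mm and grips with 20 to 120 N. Pads are 22 mm wide; open, the fingers measure 114 mm over their backs; the gripper's body (76 mm by 85 mm) begins 54 mm behind the grasp point. The pads swing forward as they close: fully open they stand 13 mm farther back than shut.
Start: joints at [1.202, 0.398, 0.045, 1.537, -0.019, 1.207, -0.051], TCP at [0.173, -0.627, 0.245] pointing down, gripper open.
Joint ranges: [-2.82, 2.82], [-0.49, 2.23], [-1.37, 1.46], [0, 2.46], [-1.36, 4.5], [0.23, 2], [-2.94, 2.94]. Speed limits (rad/s): [2.57, 2.57, 3.14, 3.14, 3.14, 3.14, 3.14].

### API

Orientations are given as a unit quaternion [x, y, z, w].
In Python, from cell import r gives the robot as it stands. The module is installed in compiled form; this text tells all that it offers.
- The arm moves only by the shell command python3 -m crank 'ROWS' [FORCE]. ROWS is JSON, a list of rows, each a list of 3 entries, a list of its own where there are three numbers: the gripper's target within -1 to 1 (shut at 1, half-way at 0, fully open at -1), then the shift along the tool's x, y, z in mm, then the turn, a rotation vector about the tool's x, y, z in rad. A call has 1 to 8 rows; each row shifts and turns the commanded pose from where the row before left it, along the tool's axes as they then stand; what a row does not reach is not made up. A row lasts 1/10 s, in which the tool goes at most 50 mm and 8.59 degrees, less where a joint would pass 70% of its speed; a pose out of reach is approached as far as the arm can. A call with a gripper value outside its range is refused whole. The fingers move at their own pace and stop on an object; FORCE is the grip in N (left out, the last holds). Time passes only in rows, so rows that do not move let the fingers close. It gives the time, the measured TCP pose, the force and the opening at its end, in the units of the state.
- r.observe(): the state, without advancing time (a new reading comes with each control period).
- r.camera(name): name is "side" or "top" or "wrist"; returns a dict with "img" (384x512x3 uint8, red, green, blue), "vfov" (degrees; the focal length in pixels is half the picture's height over the tangent of half this angle, whatever the lens; pixels are square), "cx", "cy" (the principal point, pixels), "k1" (the pictures are not rectified: a ray, as slopes to the right and down, at radius r is drawn at 1 + k1 r^2 times it, then the intrinsics apply), "R" (3x3) and "t" (3): a world point X has camera coordinates R X + t; the wrist camera has in their place "hand_eye" (4x4, takes a point from camera to tool coordinates, whose origin is the TCP and whose axes are the tool frame's). Camera axes: x right, y down, z forward; pixel columns grow to the right and rows downward; lengths in m; the calibration is good to about 2 mm. A picture is of the moment at which its call begins: read the wrist's pose just before it. There is no depth.
- r.sign_off(): hands the job in, once; it reports no verdict.
The state is a dict: "time": time; "joint_pos": joint angles; "qvel": joint speeds; "effort": joint torques, N m; "eef_pos": TCP position; "ee_rot": TCP orientation; "wrist_force": force on the tool from outside, world axes, zero at the start; "ft_torque": the same for the moment, N m; "finger_gap": finger opening in m.
Only numpy, scipy, OpenCV 4.12 (cv2) and the standard library are available. Lean on these libraries where they do the work, as an engineer would, in place of code of your own. Each camera call takes 0.05 s, during which the arm holds its last target. There are 200 camera calls.

## Working session

There is one attempt and no reset: what is moved stays moved. The work goes in short steps, Python scripts to look and compute and a shell command to move; the robot and the scene stay as the last step left them, time stands still between calls to the robot, and variables do not carry over. Pictures are saved under pics/ and viewed, about 8 in all and at most 12, crops included, and the job is handed in when it is done.

```bash
mkdir -p pics; cat > h.py <<'E'
import numpy as np, cv2
from cell import r
from scipy.spatial.transform import Rotation as Ro
def ray(c,u,v,obs=None):
    f=c["img"].shape[0]/2/np.tan(np.radians(c["vfov"])/2)
    d=np.array([(u-c["cx"])/f,(v-c["cy"])/f]); s=d.copy()
    for _ in range(30): s=d/(1+c["k1"]*(s@s))
    d=np.array([*s,1.])
    if "R" in c:
        R=np.array(c["R"]);return -R.T@np.array(c["t"]),R.T@d
    H=np.array(c["hand_eye"]);T=Ro.from_quat(obs["ee_rot"]).as_matrix()
    return T@H[:3,3]+np.array(obs["eef_pos"]),T@H[:3,:3]@d
def onz(c,u,v,z,obs=None):
    o,d=ray(c,u,v,obs);return o+d*(z-o[2])/d[2]
def proj(c,X,obs=None):
    f=c["img"].shape[0]/2/np.tan(np.radians(c["vfov"])/2)
    if "R" in c: p=np.array(c["R"])@X+np.array(c["t"])
    else:
        H=np.array(c["hand_eye"]);T=Ro.from_quat(obs["ee_rot"]).as_matrix()
        p=H[:3,:3].T@(T.T@(np.array(X)-obs["eef_pos"])-H[:3,3])
    s=p[:2]/p[2];s=s*(1+c["k1"]*(s@s));return s*f+[c["cx"],c["cy"]]
E
python3 - <<'E'
from h import *
import pickle
print(r.observe())
for n in("top","side"):
    c=r.camera(n);pickle.dump(c,open(n+".pkl","wb"))
    cv2.imwrite(f"pics/{n}.png",cv2.resize(c["img"][:,:,::-1],(800,600)))
    print(n,{k:v for k,v in c.items() if k!="img"})
E
```

```text
{'time': 0.0, 'joint_pos': array([ 1.20197414,  0.39922425,  0.04502232,  1.53794287, -0.018695  ,
        1.20687767, -0.05069589]), 'qvel': array([ 8.20585274e-05, -5.79991665e-04,  5.11775734e-04, -1.05002299e-03,
        6.44398369e-04, -8.54274574e-04,  3.05261361e-03]), 'effort': array([-8.47090496e-05, -4.75119710e+01,  1.36446577e+00, -2.54220486e+01,
        1.14499067e-02,  9.41338280e-03, -1.27405747e-05]), 'eef_pos': array([ 0.17312147, -0.62586561,  0.2442144 ]), 'ee_rot': array([ 7.95827136e-01, -6.05523029e-01, -8.48905634e-04, -5.57195415e-04]), 'wrist_force': array([0.48208692, 1.01073694, 0.5191151 ]), 'ft_torque': array([-0.03088419, -0.0516809 ,  0.01667756]), 'finger_gap': 0.08539820204354479}
top {'vfov': 48.32942421078104, 'cx': 259.8512246767842, 'cy': 189.9244755442002, 'k1': -0.030963213940401902, 'R': array([[ 0.01302175, -0.99991202, -0.00252761],
       [-0.98224727, -0.01231852, -0.18718587],
       [ 0.18713826,  0.00492023, -0.98232126]]), 't': array([-0.00985003,  0.56986297,  1.09725986])}
side {'vfov': 46.80275485887548, 'cx': 257.6211464636505, 'cy': 184.99738458213875, 'k1': -0.09111371332950541, 'R': array([[-0.99395849, -0.10919342,  0.01110469],
       [-0.08919903,  0.74468986, -0.66142312],
       [ 0.0639535 , -0.65841766, -0.74993075]]), 't': array([0.56631232, 0.1169259 , 1.37222431])}
```

View pics/top.png

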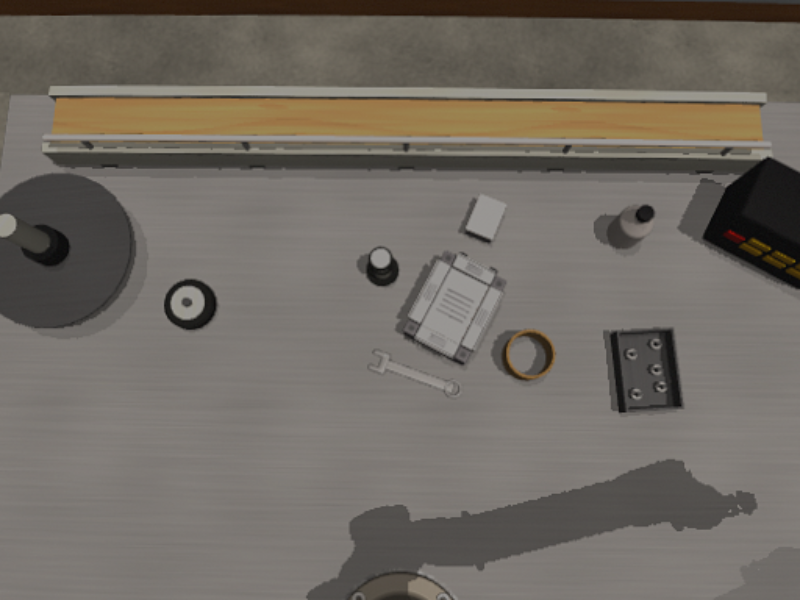

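View pics/side.png

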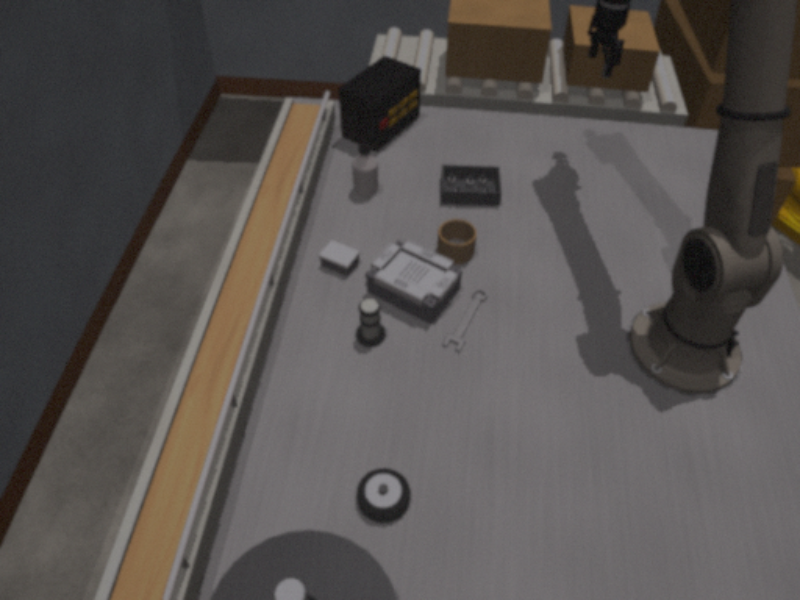

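The top view shows the box centred near (455,307) with glands toward (470,255), the roller at its left (382,265) and the core at its lower right (530,355). I'll get a coarse pose and move the wrist camera over the box.

```bash
python3 - <<'E'
from h import *
import pickle
c=pickle.load(open("top.pkl","rb"))
P=lambda u,v,z:onz(c,u/1.5625,v/1.5625,z)
for n,u,v,z in[("ctr",455,307,.058),("front",436,350,.065),("back",475,266,.065),("L",424,292,.065),("R",486,322,.065),("rollertop",379,257,.093),("core",530,354,.06),("spannerR",453,389,.01),("smallbox",486,217,.036)]: print(n,P(u,v,z).round(3))
ob=r.observe();print(Ro.from_quat(ob["ee_rot"]).as_matrix().round(3))
w=r.camera("wrist");print({k:v for k,v in w.items() if k!="img"})
E
```

```text
ctr [ 0.552 -0.087  0.058]
front [ 0.477 -0.054  0.065]
back [ 0.623 -0.121  0.065]
L [ 0.576 -0.033  0.065]
R [ 0.526 -0.139  0.065]
rollertop [0.63  0.044 0.093]
core [ 0.473 -0.213  0.06 ]
spannerR [ 0.416 -0.086  0.01 ]
smallbox [ 0.72  -0.144  0.036]
[[ 0.267 -0.964 -0.001]
 [-0.964 -0.267  0.002]
 [-0.002  0.    -1.   ]]
{'vfov': 60.812692354561094, 'cx': 253.94550606584042, 'cy': 190.41197227932173, 'k1': 0.0003041378297088581, 'hand_eye': array([[ 9.99999223e-01,  8.71456336e-04, -8.91901816e-04,
         5.38550243e-05],
       [-5.64241384e-04,  9.54072541e-01,  2.99575145e-01,
        -7.59486663e-02],
       [ 1.11200569e-03, -2.99574409e-01,  9.54072291e-01,
        -1.27899453e-01],
       [ 0.00000000e+00,  0.00000000e+00,  0.00000000e+00,
         1.00000000e+00]])}
```

```bash
python3 -m crank '[[1,[-27,-34,-3],[0,0,0]],[1,[-27,-34,-3],[0,0,0]],[1,[-27,-34,-3],[0,0,0]],[1,[-27,-34,-3],[0,0,0]],[1,[-27,-34,-3],[0,0,0]],[1,[-27,-34,-3],[0,0,0]],[1,[-27,-34,-3],[0,0,0]]]' 30
python3 -m crank '[[1,[-27,-34,-3],[0,0,0]],[1,[-27,-34,-3],[0,0,0]],[1,[-27,-34,-3],[0,0,0]],[1,[-27,-34,-3],[0,0,0]],[1,[-27,-34,-3],[0,0,0]],[1,[-27,-34,-3],[0,0,0]],[1,[-27,-34,-3],[0,0,0]],[1,[0,0,0],[0,0,0]]]'
python3 -m crank '[[1,[0,0,0],[0,0,-0.145]],[1,[0,0,0],[0,0,-0.145]],[1,[0,0,0],[0,0,-0.145]],[1,[0,0,0],[0,0,-0.145]],[1,[0,0,0],[0,0,-0.145]],[1,[0,0,0],[0,0,-0.145]],[1,[0,0,0],[0,0,0]],[1,[0,0,0],[0,0,0]]]'
python3 - <<'E'
from h import *
import pickle
o=r.observe();c=r.camera("wrist");pickle.dump((o,c),open("w1.pkl","wb"))
print(o["joint_pos"].round(2),o["wrist_force"].round(2),o["finger_gap"])
cv2.imwrite("pics/w1.png",cv2.resize(c["img"][:,:,::-1],(800,600)))
E
```

```text
time: 0.85
eef_pos: [0.3529, -0.3792, 0.2663]
ee_rot: [0.796, -0.606, -0.0, 0.0]
wrist_force: [1.0, -0.2, -0.1]
finger_gap: -0.0002
time: 1.65
eef_pos: [0.5346, -0.1277, 0.2877]
ee_rot: [0.799, -0.601, -0.0, -0.003]
wrist_force: [-0.4, 0.8, 0.0]
finger_gap: -0.0001
time: 2.45
eef_pos: [0.5309, -0.1357, 0.2871]
ee_rot: [0.976, -0.216, -0.0, 0.0]
wrist_force: [-0.3, -0.6, 1.0]
finger_gap: 0.0001
[ 0.55  0.21 -0.44  1.72  0.09  1.24 -0.35] [-0.33 -0.59  0.96] 0.00010719729170501466
```

View pics/w1.png

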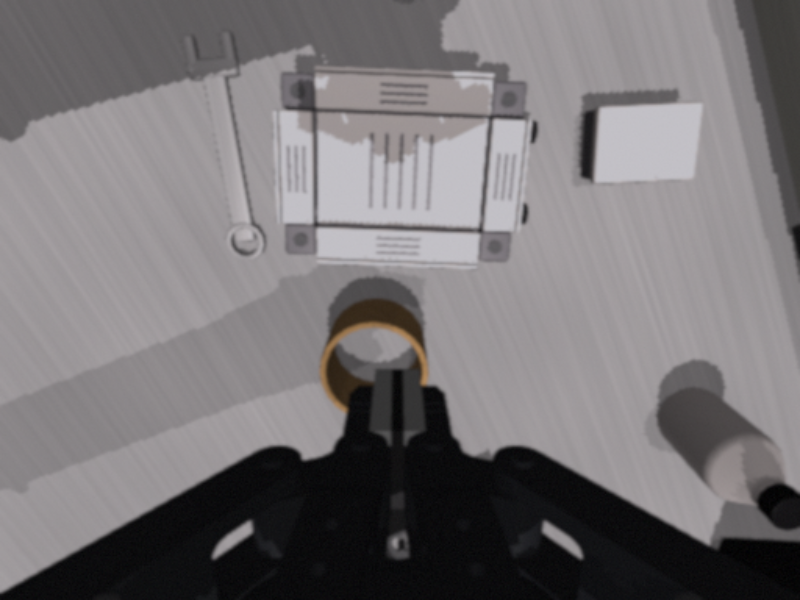

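The wrist view shows the box with glands at its right edge (533,130)/(523,213). Rib centres are front (297,169), back (506,177), left (404,93) and right (398,245), with corner screws at (299,90), (509,98), (301,240) and (495,246).

```bash
cat > loc.py <<'E'
from h import *
import pickle
o,c=pickle.load(open("w1.pkl","rb"))
q=lambda u,v,z:onz(c,u*.64,v*.64,z,o)
p={n:q(u,v,.068) for n,u,v in[("F",297,169),("B",506,177),("L",404,93),("R",398,245)]}
# refine by rib (dark) centroid
m={n:q(u,v,.058) for n,u,v in[("FL",299,90),("BL",509,98),("FR",301,240),("BR",495,246)]}
for k,v in {**p,**m}.items(): print(k,v.round(4))
print("F-B",np.linalg.norm(p["F"]-p["B"]),"L-R",np.linalg.norm(p["L"]-p["R"]))
ctr=(p["F"]+p["B"]+p["L"]+p["R"])/4;d=p["B"]-p["F"];e=p["L"]-p["R"]
print("ctr",ctr,"mid FB",(p["F"]+p["B"])/2,"LR",(p["L"]+p["R"])/2,"yaw",np.arctan2(d[1],d[0]),np.arctan2(-e[0],e[1]))
T=Ro.from_quat(o["ee_rot"]).as_matrix();print("toolyaw",np.arctan2(T[1,0],T[0,0]))
yaw=.5*(np.arctan2(d[1],d[0])+np.arctan2(-e[0],e[1]));cs=np.array([np.cos(yaw),np.sin(yaw),0]);sn=np.array([-cs[1],cs[0],0])
for n,x,y in[("F",-.069,0),("B",.069,0),("L",0,.049),("R",0,-.049)]:
  t=ctr+x*cs+y*sn;print(n,t.round(4),"tool shift mm",(T.T@(t-o["eef_pos"])*1e3).round(1))
E
python3 loc.py
```

```text
F [ 0.4942 -0.0568  0.068 ]
B [ 0.6174 -0.1195  0.068 ]
L [ 0.5777 -0.044   0.068 ]
R [ 0.5333 -0.1309  0.068 ]
FL [ 0.517  -0.0131  0.058 ]
BL [ 0.639  -0.0749  0.058 ]
FR [ 0.4718 -0.1007  0.058 ]
BR [ 0.5946 -0.1624  0.058 ]
F-B 0.13820900130140162 L-R 0.09759580590136434
ctr [ 0.55566227 -0.08779947  0.068     ] mid FB [ 0.55582248 -0.08812949  0.068     ] LR [ 0.55550207 -0.08746945  0.068     ] yaw -0.47118205014602893 -0.4721145825231033
toolyaw -0.43452716979166717
F [ 0.4942 -0.0564  0.068 ] tool shift mm [-66.6 -56.5 219.1]
B [ 0.6171 -0.1191  0.068 ] tool shift mm [ 71.3 -51.4 219. ]
L [ 0.5779 -0.0441  0.068 ] tool shift mm [   4.2 -102.9  219. ]
R [ 0.5334 -0.1314  0.068 ] tool shift mm [  0.5  -5.  219.1]
```

Sizes check out (138.2 vs 138 mm and 97.6 vs 98 mm, box yaw -0.472). I'll go to the right pad first.

```bash
python3 -m crank '[[1,[0,-5,35],[0,0,0.037]],[1,[0,0,40],[0,0,0]],[1,[0,0,40],[0,0,0]],[1,[0,0,40],[0,0,0]],[1,[0,0,30],[0,0,0]],[1,[0,0,0],[0,0,0]],[1,[0,0,0],[0,0,0]]]'
python3 - <<'E'
from h import *
import pickle
o=r.observe();c=r.camera("wrist")
print(o["eef_pos"],o["wrist_force"].round(2))
t=np.array([.5334,-.1314,.068])
T=Ro.from_quat(o["ee_rot"]).as_matrix();print((T.T@(t-o["eef_pos"])*1e3).round(1),np.arctan2(T[1,0],T[0,0]))
cv2.imwrite("pics/w2.png",cv2.resize(c["img"][:,:,::-1],(800,600)))
E
```

```text
time: 3.2
eef_pos: [0.5337, -0.1307, 0.1027]
ee_rot: [0.973, -0.232, 0.0, -0.0]
wrist_force: [-0.4, 0.7, 0.1]
finger_gap: -0.0001
[ 0.53371337 -0.13074715  0.10270379] [-0.39  0.69  0.13]
[ 0.   0.7 34.7] -0.4687682475182037
```

View pics/w2.png

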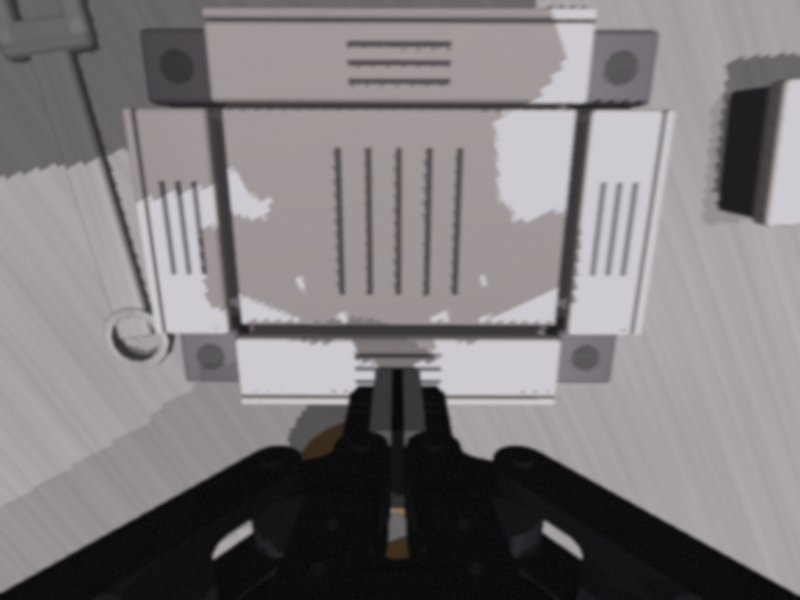

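The fingertips (398,370) sit on the ribs of the right section, well aligned. Now press.

```bash
python3 -m crank '[[1,[0,0,10],[0,0,0]],[1,[0,0,6],[0,0,0]],[1,[0,0,3],[0,0,0]],[1,[0,0,2],[0,0,0]],[1,[0,0,0],[0,0,0]]]'
python3 -m crank '[[1,[0,0,2],[0,0,0]],[1,[0,0,2],[0,0,0]],[1,[0,0,1],[0,0,0]],[1,[0,0,0],[0,0,0]]]'
python3 -m crank '[[1,[0,0,2],[0,0,0]],[1,[0,0,1],[0,0,0]],[1,[0,0,0],[0,0,0]]]'
```

```text
time: 3.75
eef_pos: [0.5333, -0.1308, 0.0814]
ee_rot: [0.973, -0.232, -0.0, 0.0]
wrist_force: [-0.9, 0.5, 1.4]
finger_gap: -0.0004
time: 4.15
eef_pos: [0.5334, -0.1307, 0.0761]
ee_rot: [0.973, -0.232, 0.0, -0.0]
wrist_force: [-0.1, 0.3, 0.3]
finger_gap: -0.0
time: 4.45
eef_pos: [0.5337, -0.1308, 0.074]
ee_rot: [0.973, -0.232, 0.0, 0.0]
wrist_force: [-1.3, -0.6, 5.6]
finger_gap: -0.0001
```

```bash
python3 -m crank '[[1,[0,0,1],[0,0,0]],[1,[0,0,0],[0,0,0]]]'
python3 -m crank '[[1,[0,0,-5],[0,0,0]],[1,[0,0,-20],[0,0,0]],[1,[0,0,0],[0,0,0]]]'
python3 - <<'E'
from h import *
o=r.observe();T=Ro.from_quat(o["ee_rot"]).as_matrix()
print(o["eef_pos"],[(n,(T.T@(np.array([x,y,.068])-o["eef_pos"])*1e3).round(1)) for n,x,y in[("B",.6171,-.1191),("L",.5779,-.0441),("F",.4942,-.0564)]])
E
```

```text
time: 4.65
eef_pos: [0.5338, -0.1308, 0.074]
ee_rot: [0.973, -0.232, 0.0, 0.0]
wrist_force: [-4.1, 0.1, 13.4]
finger_gap: -0.0001
time: 4.95
eef_pos: [0.5353, -0.131, 0.0992]
ee_rot: [0.973, -0.232, 0.002, -0.0]
wrist_force: [1.1, -0.4, 0.1]
finger_gap: 0.0002
[ 0.53528176 -0.13099149  0.09922297] [('B', array([ 67.5, -47.5,  31.6])), ('L', array([ -1.3, -96.7,  31.3])), ('F', array([-70.5, -48. ,  31. ]))]
```

```bash
python3 -m crank '[[1,[34,-24,0],[0,0,0]],[1,[34,-24,0],[0,0,0]],[1,[0,0,0],[0,0,0]],[1,[0,0,0],[0,0,0]]]'
python3 - <<'E'
from h import *
o=r.observe();T=Ro.from_quat(o["ee_rot"]).as_matrix()
print(o["eef_pos"],[(n,(T.T@(np.array([x,y,.068])-o["eef_pos"])*1e3).round(1)) for n,x,y in[("B",.6171,-.1191),("L",.5779,-.0441),("F",.4942,-.0564)]])
c=r.camera("wrist")
cv2.imwrite("pics/w3.png",cv2.resize(c["img"][:,:,::-1],(800,600)))
E
```

```text
time: 5.35
eef_pos: [0.6157, -0.1179, 0.0961]
ee_rot: [0.973, -0.231, -0.001, -0.0]
wrist_force: [-1.0, 0.4, -0.6]
finger_gap: -0.0004
[ 0.6157194  -0.11791864  0.09609775] [('B', array([ 1.8,  0.4, 28.1])), ('L', array([-67. , -48.9,  28.2])), ('F', array([-136.2,   -0.2,   28.3]))]
```

View pics/w3.png

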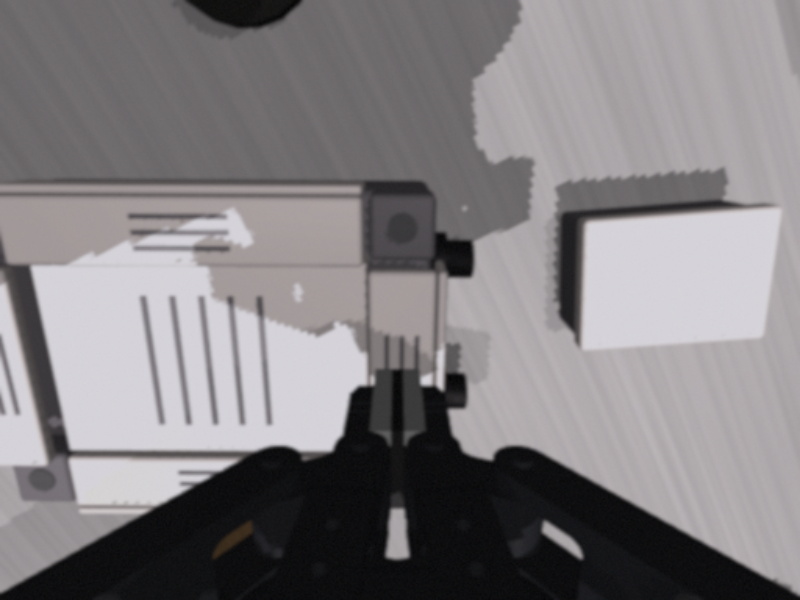

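The fingertips stand on the back section's ribs (402,350), next to the glands, and the box has not moved.

```bash
python3 -m crank '[[1,[1,0,7],[0,0,0]],[1,[0,0,5],[0,0,0]],[1,[0,0,3],[0,0,0]],[1,[0,0,2],[0,0,0]],[1,[0,0,2],[0,0,0]],[1,[0,0,2],[0,0,0]],[1,[0,0,0],[0,0,0]]]'
python3 -m crank '[[1,[0,0,2],[0,0,0]],[1,[0,0,0],[0,0,0]]]'
```

```text
time: 6.1
eef_pos: [0.6164, -0.1191, 0.0759]
ee_rot: [0.973, -0.232, -0.0, 0.0]
wrist_force: [-0.9, -1.0, 0.3]
finger_gap: 0.0
time: 6.3
eef_pos: [0.6168, -0.119, 0.0742]
ee_rot: [0.973, -0.232, 0.0, -0.0]
wrist_force: [-1.2, 0.9, 0.1]
finger_gap: 0.0
```

```bash
python3 -m crank '[[1,[0,0,1],[0,0,0]],[1,[0,0,1],[0,0,0]],[1,[0,0,0],[0,0,0]]]'
python3 -m crank '[[1,[0,0,-5],[0,0,0]],[1,[0,0,-20],[0,0,0]],[1,[-33,-24,0],[0,0,0]],[1,[-34,-24,0],[0,0,0]],[1,[0,0,0],[0,0,0]],[1,[0,0,0],[0,0,0]]]'
python3 - <<'E'
from h import *
o=r.observe();T=Ro.from_quat(o["ee_rot"]).as_matrix()
print(o["eef_pos"],[(n,(T.T@(np.array([x,y,.068])-o["eef_pos"])*1e3).round(1)) for n,x,y in[("B",.6171,-.1191),("L",.5779,-.0441),("F",.4942,-.0564)]])
E
```

```text
time: 6.6
eef_pos: [0.6169, -0.119, 0.074]
ee_rot: [0.973, -0.232, 0.0, 0.0]
wrist_force: [-3.2, 0.2, 10.0]
finger_gap: 0.0001
time: 7.2
eef_pos: [0.5782, -0.0448, 0.0974]
ee_rot: [0.973, -0.23, 0.0, 0.0]
wrist_force: [0.0, -1.6, 1.1]
finger_gap: -0.0003
[ 0.57824924 -0.0448351   0.09742335] [('B', array([68. , 48.9, 29.4])), ('L', array([-0.7, -0.5, 29.4])), ('F', array([-69.9,  48. ,  29.4]))]
```

Right on the left pad. I'll press to the stop there.

```bash
python3 -m crank '[[1,[0,0,8],[0,0,0]],[1,[0,0,6],[0,0,0]],[1,[0,0,3],[0,0,0]],[1,[0,0,2],[0,0,0]],[1,[0,0,2],[0,0,0]],[1,[0,0,2],[0,0,0]],[1,[0,0,0],[0,0,0]]]'
python3 -m crank '[[1,[0,0,1],[0,0,0]],[1,[0,0,1],[0,0,0]],[1,[0,0,0],[0,0,0]]]'
```

```text
time: 7.9
eef_pos: [0.5784, -0.0464, 0.0741]
ee_rot: [0.973, -0.232, -0.0, 0.0]
wrist_force: [-0.0, -1.4, 1.9]
finger_gap: 0.0001
time: 8.2
eef_pos: [0.5785, -0.0464, 0.0739]
ee_rot: [0.973, -0.232, -0.0, 0.001]
wrist_force: [-4.3, 1.0, 13.7]
finger_gap: 0.0002
```

```bash
python3 -m crank '[[1,[0,0,-5],[0,0,0]],[1,[0,0,-20],[0,0,0]],[1,[-34,24,0],[0,0,0]],[1,[-35,24,0],[0,0,0]],[1,[0,0,0],[0,0,0]],[1,[0,0,0],[0,0,0]]]'
python3 - <<'E'
from h import *
o=r.observe();T=Ro.from_quat(o["ee_rot"]).as_matrix()
print(o["eef_pos"],[(n,(T.T@(np.array([x,y,.068])-o["eef_pos"])*1e3).round(1)) for n,x,y in[("F",.4942,-.0564)]])
E
```

```text
time: 8.8
eef_pos: [0.4945, -0.058, 0.0971]
ee_rot: [0.973, -0.232, 0.0, 0.0]
wrist_force: [0.8, 0.2, 0.7]
finger_gap: -0.0001
[ 0.49445202 -0.05799567  0.09710966] [('F', array([-0.9, -1.3, 29.1]))]
```

```bash
python3 -m crank '[[1,[-1,-1,8],[0,0,0]],[1,[0,0,6],[0,0,0]],[1,[0,0,3],[0,0,0]],[1,[0,0,2],[0,0,0]],[1,[0,0,2],[0,0,0]],[1,[0,0,2],[0,0,0]],[1,[0,0,0],[0,0,0]]]'
python3 -m crank '[[1,[0,0,1],[0,0,0]],[1,[0,0,1],[0,0,0]],[1,[0,0,0],[0,0,0]]]'
```

```text
time: 9.5
eef_pos: [0.495, -0.0562, 0.0741]
ee_rot: [0.973, -0.232, -0.0, -0.0]
wrist_force: [-0.2, 0.7, 1.0]
finger_gap: 0.0003
time: 9.8
eef_pos: [0.4951, -0.0562, 0.0739]
ee_rot: [0.973, -0.232, -0.0, 0.0]
wrist_force: [-5.0, -0.1, 16.3]
finger_gap: -0.0
```

```bash
python3 -m crank '[[1,[0,0,-5],[0,0,0]],[1,[0,0,-30],[0,0,0]],[1,[0,0,-45],[0,0,0]],[1,[17,15,-40],[0,0,0]],[1,[25,20,-30],[0,0,0]],[1,[25,20,-20],[0,0,0]],[1,[0,0,0],[0,0,0]],[1,[0,0,0],[0,0,0]]]'
python3 - <<'E'
from h import *
import pickle
o=r.observe();c=r.camera("wrist");pickle.dump((o,c),open("w9.pkl","wb"))
print(o["eef_pos"],o["wrist_force"].round(2))
cv2.imwrite("pics/w9.png",cv2.resize(c["img"][:,:,::-1],(800,600)))
# overlay expected shut pad centres (z .060)
for n,x,y in[("F",.4942,-.0564),("B",.6171,-.1191),("L",.5779,-.0441),("R",.5334,-.1314)]:
  print(n,(proj(c,[x,y,.06],o)/.64).round(1),(proj(c,[x,y,.068],o)/.64).round(1))
t=r.camera("top");a=pickle.load(open("top.pkl","rb"))["img"];s=r.camera("side");b=pickle.load(open("side.pkl","rb"))["img"]
cr=lambda i,q:cv2.resize(i[q[0]:q[1],q[2]:q[3],::-1],(400,300),interpolation=cv2.INTER_CUBIC)
q1=(110,275,200,420);q2=(90,240,190,390)
cv2.imwrite("pics/cmp.png",np.vstack([np.hstack([cr(a,q1),cr(t["img"],q1)]),np.hstack([cr(b,q2),cr(s["img"],q2)])]))
E
```

```text
time: 10.6
eef_pos: [0.5297, -0.1361, 0.242]
ee_rot: [0.973, -0.233, -0.0, -0.0]
wrist_force: [-0.6, 1.7, 0.1]
finger_gap: -0.0002
[ 0.52965941 -0.13614754  0.24197562] [-0.62  1.7   0.07]
F [283.4 174.8] [280.4 175.8]
B [516.9 175.4] [520.  176.4]
L [400.5  85.7] [400.6  84.3]
R [399.8 256.2] [399.9 259.2]
```

View pics/w9.png

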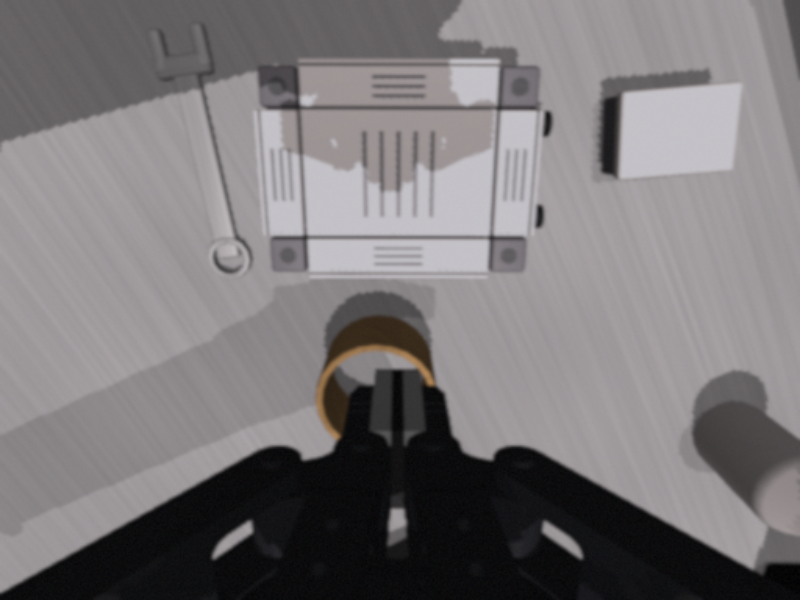

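View pics/cmp.png

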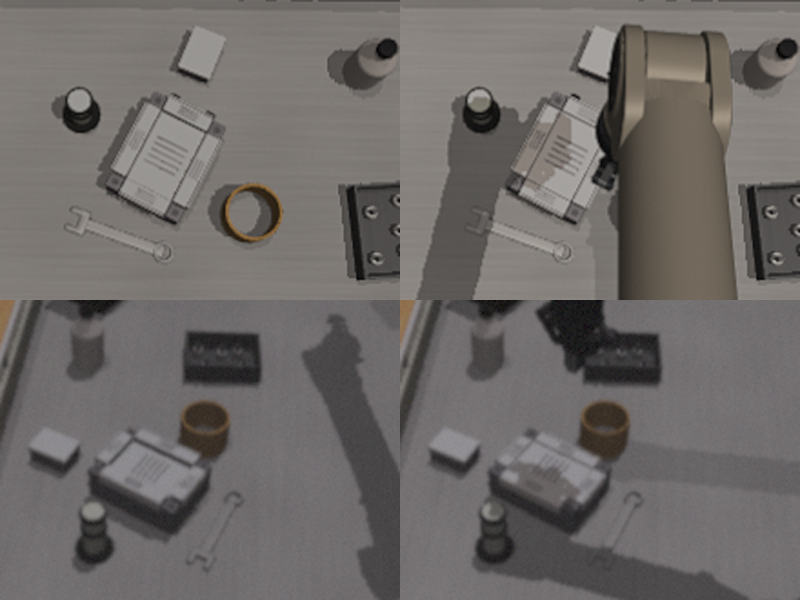

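In the last wrist view the ribs are at F (283,175), B (515,175), L (399,86) and R (398,256). That matches the projection for shut height (60 mm) on all four sides within about 2 px. The before/after crops show the box, roller, core, spanner, small box and bottle where they were, and the hand is well clear.

```bash
python3 -c "
from cell import r
print(r.sign_off())"
```

```text
the job is handed in; nothing more can be done
None
```

All four rim sections are pressed shut, and the job was handed in at about 10.7 s with the hand about 17 cm above the box.

I pressed them with closed fingertips in the order right, back, left, front. Each one went down to the hard stop: TCP height 74 mm, so the tips were at 60 mm, with a downward force of 10–16 N.

**Last checks:**
- **Rim height:** in the final wrist view, the ribs of all four sections lie within about 2 px of where they should be at 60 mm. For the front, back and right sections this is clearly different from the raised height. For the left section the two heights are only about 1.4 px apart in that view, so its result rests mainly on the hard stop I felt.
- **Box and bystanders:** in the before/after crops the box and its visible neighbours stand where they were. The arm hid part of the small box and the core from above, but the side view shows both unmoved. The idler is outside those crops, and the arm never went near it.

No check failed or disagreed.

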